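# Put the clamping blocks back in their fitted trays

## Robot

A 6-joint arm with a two-finger parallel gripper is mounted at the origin on a cart in front of the work surface, level with it; the furniture and walls round the work are solid. World frame = base frame: x ahead of the robot, y to its left, z up, the work surface at z = 0. Lengths are in m, angles in rad, forces in N, time in s.
With the tool pointing down it reaches from about 0.375 to 0.825 m from the base axis. Payload 5.5 kg.
Tool frame: the origin (TCP) lies at the very end of the fingers, on their centre line; the grasp point (between the pads) lies 19 mm behind it (bot.hold_point_z is the distance from the TCP to the grasp point, in m); z points along the fingers, y is the line along which they close (so a half turn about z gives the same grasp; the last joint's range is limited). The gripper opens to 85 mm and grips with 20 to 120 N. Pads are 22 mm wide; open, the fingers measure 114 mm over their backs; the gripper's body (76 mm by 85 mm) begins 54 mm behind the grasp point. The pads swing forward as they close: fully open they stand 13 mm farther back than shut.
Start: joints at [1.192, 0.314, -0.047, 1.21, 0, 1.571], TCP at [0.222, 0.557, 0.231] pointing down, gripper open.
Joint ranges: [-2.67, 2.67], [-0.69, 1.73], [-1.03, 1.25], [-2.08, 2.16], [-1.42, 1.45], [-3.14, 3.14]. Speed limits (rad/s): [2.39, 2.39, 3.01, 3.14, 3.14, 3.14].

## Interface

Orientations are given as [roll, pitch, yaw] about the fixed x, y, z axes, in that order (R = Rz(yaw) Ry(pitch) Rx(roll)).
In Python, from station import bot, eyes gives the robot as it stands.
- The arm moves only by the tool drive_tool, never from a script. Its argument "increments" is one flat list of numbers, 4 for each row, row after row: the shift along the tool's x, y, z in mm, then the turn about the tool's z in rad. In form: [dx, dy, dz, spin, dx, dy, dz, spin, ...]. A call has 1 to 20 rows; each row is the pose to reach, as a shift and turn from the pose commanded when the call began, along the tool's axes at that moment; what a row does not reach only later rows make up. A row lasts 1/10 s, in which the tool goes at most 50 mm and 8.59 degrees, less where a joint would pass 70% of its speed; a pose out of reach is approached as far as the arm can. A call with a gripper value outside its range is refused whole. "grip" is the opening, from 0 (shut) to 1 (fully open), set as the call begins (left out, the last holds). The fingers move at their own pace and stop on an object; the grip force is fixed at half the most. Time passes only in rows, so rows that repeat a pose let the fingers close. It gives the time, the measured TCP pose, the force, the opening and the grip force at its end, in the units of the state.
- bot.read_state(): the state, without advancing time (a new reading comes with each control period).
- eyes.read_camera(name): name is "scene" or "top"; returns the picture (384x512x3 uint8, red, green, blue); there is no depth.
- eyes.camera_params(name): a dict with "vfov" (degrees; the focal length in pixels is half the picture's height over the tangent of half this angle, whatever the lens; pixels are square), "cx", "cy" (the principal point, pixels), "k1" (the pictures are not rectified: a ray, as slopes to the right and down, at radius r is drawn at 1 + k1 r^2 times it, then the intrinsics apply), "T" (4x4, takes a point from camera to world coordinates). Camera axes: x right, y up, looking along -z (the intrinsics and any distortion apply to the point x, -y, -z); pixel columns grow to the right and rows downward; lengths in m; the calibration is good to about 2 mm. A picture is of the moment at which its call begins. camera_params takes no time and is no camera call.
- bot.sign_off(): hands the job in; it is judged then, once.
The state is a dict: "t": time; "qpos": joint angles; "qd": joint speeds; "effort": joint torques, N m; "position": TCP position; "eef_rot": TCP orientation; "force": force on the tool from outside, world axes, zero at the start; "torque": the same for the moment, N m; "finger_gap": opening from 0.0 (shut) to 1.0 (fully open); "finger_force": force on a finger pad.
Only numpy, scipy, OpenCV 4.12 (cv2) and the standard library are available. Lean on these libraries where they do the work, as an engineer would, in place of code of your own. Each camera call takes 0.05 s, during which the arm holds its last target. There are 200 camera calls.

## Task

Four bare wooden clamping blocks of different sizes lie about on the bench among the tools, and each has its own blue tray that matches its length and width with only a little to spare. Put every block back in the tray made for it, lying flat on the tray's floor inside the rim. Leave the hole saw and the tape measure standing where they are.

Things in the scene. Friction and masses are not known exactly. Their poses are not given: they have to be found in the camera images.
- block_long: bare wooden block (timber offcut), 45 wide x 160 long x 22 high mm, lying flat and loose on the bench. Origin: centre of its underside; x across the width, y along the length, z up. Grip it across the width at mid-length.
- tray_long: blue shallow open tray with a dark floor, fixed to the bench, for the 160 x 45 mm block: inside 65 wide x 180 long mm (10 mm to spare on each side), walls 4 mm thick, rim 12 mm above the bench, floor 3 mm above it; each long side has a finger cut-out 80 mm long in its middle, down to the floor. Origin: centre of its underside, on the bench; x across its width, y along its length, z up.
- block_wide: bare wooden block (timber offcut), 60 wide x 100 long x 18 high mm, lying flat and loose on the bench. Origin: centre of its underside; x across the width, y along the length, z up. Grip it across the width at mid-length.
- tray_wide: blue shallow open tray with a dark floor, fixed to the bench, for the 100 x 60 mm block: inside 80 wide x 120 long mm (10 mm to spare on each side), walls 4 mm thick, rim 12 mm above the bench, floor 3 mm above it; each long side has a finger cut-out 60 mm long in its middle, down to the floor. Origin: centre of its underside, on the bench; x across its width, y along its length, z up.
- block_square: bare wooden block (timber offcut), 32 wide x 85 long x 32 high mm, lying flat and loose on the bench. Origin: centre of its underside; x across the width, y along the length, z up. Grip it across the width at mid-length.
- tray_square: blue shallow open tray with a dark floor, fixed to the bench, for the 85 x 32 mm block: inside 52 wide x 105 long mm (10 mm to spare on each side), walls 4 mm thick, rim 12 mm above the bench, floor 3 mm above it; each long side has a finger cut-out 56 mm long in its middle, down to the floor. Origin: centre of its underside, on the bench; x across its width, y along its length, z up.
- block_thin: bare wooden block (timber offcut), 50 wide x 70 long x 12 high mm, lying flat and loose on the bench. Origin: centre of its underside; x across the width, y along the length, z up. Grip it across the width at mid-length.
- tray_thin: blue shallow open tray with a dark floor, fixed to the bench, for the 70 x 50 mm block: inside 70 wide x 90 long mm (10 mm to spare on each side), walls 4 mm thick, rim 12 mm above the bench, floor 3 mm above it; each long side has a finger cut-out 50 mm long in its middle, down to the floor. Origin: centre of its underside, on the bench; x across its width, y along its length, z up.
- hole_saw: dark red round hole saw with a grey shank on top, 44 dia x 55 high mm, standing loose on the bench among the blocks; origin at the centre of its underside, z up. To be left alone.
- tape_measure: dark olive-grey tape measure, 36 x 88 x 68 high mm (y along the 88 mm), standing loose on its edge among the blocks; origin at the centre of its underside, z up. To be left alone.
Things that resemble listed ones, but are neither listed nor needed, are in the scene too. Several things have the shape of the block_square; the one meant has the colours described above.

How it is judged:
By the outcome, as a careful person would: the job done as asked, in the order asked, and still so for the second after the job is handed in, with the robot touching nothing.
It also fails if it takes over 93 s, if anything falls off the work surface, if the arm or the gripper's body presses on something with over 40 N, if the wrist force passes 120 N, or if a joint passes its speed limit or range.

## Working session

There is one attempt and no reset: what is moved stays moved. The work goes in short steps, Python scripts to look and compute and a tool call to move; the robot and the scene stay as the last step left them, time stands still between calls to the robot, and variables do not carry over. Pictures are saved under pics/ and viewed, at most 14 in all, crops included, and the job is handed in when it is done.

Besides the shell and the picture viewer there is one more tool, called after ">>>" by a JSON object that holds its "name" and its "arguments". drive_tool: Moves the arm, as the interface text tells. Its arguments: {"type":"object","properties":{"increments":{"type":"array"},"grip":{"type":"number"}},"required":["increments"]}

```bash
mkdir -p pics; ls
python3 - <<'E'
from station import bot, eyes
import cv2
print(bot.read_state(), bot.hold_point_z)
for n in("top","scene"):
    im=eyes.read_camera(n); cv2.imwrite(f"pics/{n}0.png",im[...,::-1]); print(n,eyes.camera_params(n))
    cv2.imwrite(f"pics/{n}0b.png",cv2.resize(im[...,::-1],(800,600),interpolation=cv2.INTER_CUBIC))
E
```

```text
pics
{'t': 0.0, 'qpos': array([ 1.19201973e+00,  3.14222357e-01, -4.80663416e-02,  1.21020688e+00,
        4.10266348e-05,  1.57077247e+00]), 'qd': array([ 0.00152922, -0.00084825, -0.00061577,  0.0006216 ,  0.00097156,
       -0.00014395]), 'effort': array([-1.70661955e-03, -5.39591038e+01,  3.39746833e+01,  1.93533063e-02,
       -1.35061259e-04, -2.28687576e-06]), 'position': array([0.22164499, 0.55694089, 0.23044235]), 'eef_rot': array([-3.13989341e+00, -4.10671125e-05,  2.76283985e+00]), 'force': array([-0.27804444,  0.31126209,  0.53489214]), 'torque': array([-0.00566178,  0.02035478,  0.02317094]), 'finger_force': 0.0, 'finger_gap': 0.9974433792117382} 0.0187
top {'vfov': 57.4553230271267, 'cx': 254.69188905694742, 'cy': 188.90335100160127, 'k1': 0.013987525930343008, 'T': array([[-0.01829757,  0.98190599, -0.18848297,  0.31678263],
       [-0.99969489, -0.01483847,  0.01974716,  0.00462568],
       [ 0.01659306,  0.18878679,  0.9818779 ,  1.23672539],
       [ 0.        ,  0.        ,  0.        ,  1.        ]])}
scene {'vfov': 52.5606592746227, 'cx': 260.07080423251807, 'cy': 189.86844132829353, 'k1': -0.032146548432586776, 'T': array([[ 0.63340842,  0.5132277 , -0.5791296 , -0.13646415],
       [-0.77355777,  0.40056608, -0.49107556, -0.5834385 ],
       [-0.02005391,  0.75904159,  0.6507332 ,  0.83069134],
       [ 0.        ,  0.        ,  0.        ,  1.        ]])}
```

View pics/top0b.png

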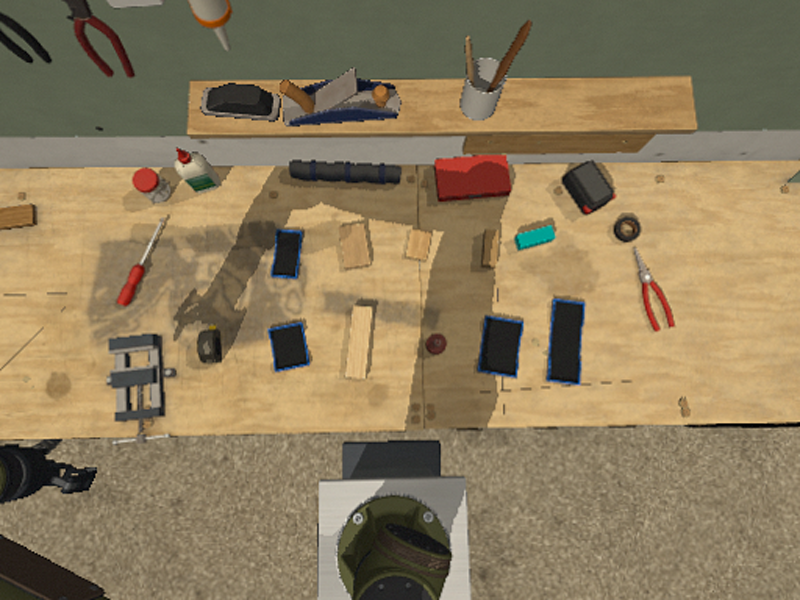

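View pics/scene0b.png

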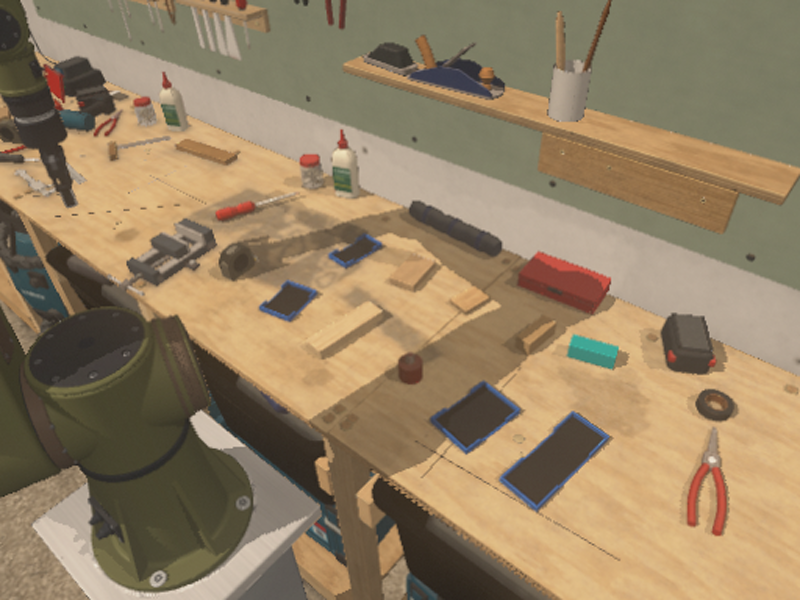

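Top view (800x600 pixels): wide block (355,245), thin (418,243), a wooden square candidate (490,249) in shadow, a teal one (535,236), long (358,340). Trays: narrow (287,253), (290,346), (500,346), (566,340). The hole saw is at (436,343) and the tape measure at (209,346). Candidates for block_square are the wooden (490,249) and the teal (535,236). I choose the bare wooden one and will check it in a crop.

Run:
```python
import cv2
a=cv2.imread("pics/top0.png")[135:255,165:385]; cv2.imwrite("pics/topc.png",cv2.resize(a,None,fx=3.6,fy=3.6,interpolation=cv2.INTER_CUBIC))
a=cv2.imread("pics/scene0.png")[135:330,130:400]; cv2.imwrite("pics/scenec.png",cv2.resize(a,None,fx=2.9,fy=2.9,interpolation=cv2.INTER_CUBIC))
```

```text
(no output)
```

View pics/topc.png

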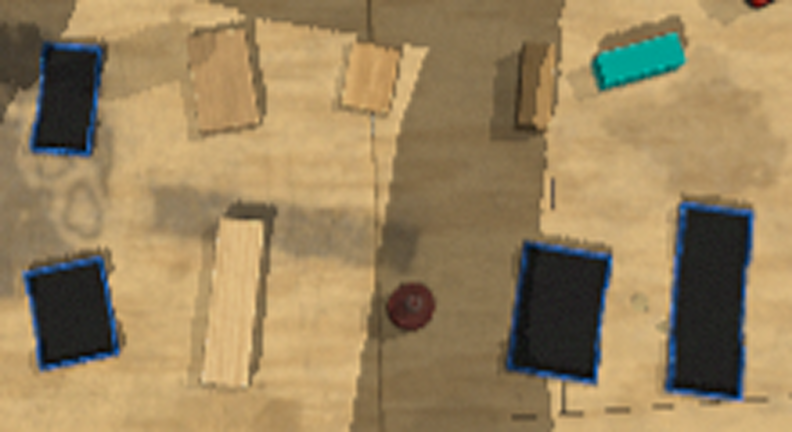

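View pics/scenec.png

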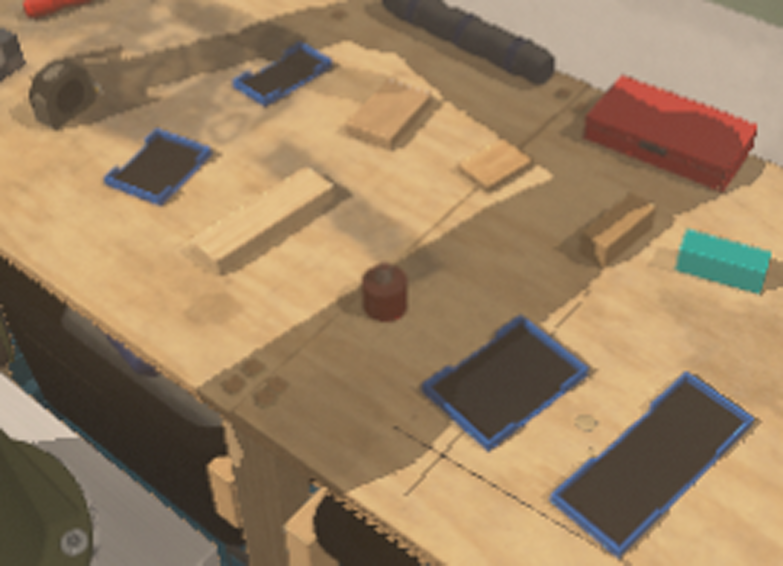

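The crops confirm it: the wooden piece at top crop (535,85) is the bare wooden square block, half in shadow, and the teal one at (640,60) is the decoy. Next I measure the trays by colour, and enlarge the blocks for their corners.

```bash
cat > h.py <<'E'
import numpy as np, cv2
from station import bot, eyes
P={n:eyes.camera_params(n) for n in("top","scene")}
def rays(n,uv):
    p=P[n]; f=192/np.tan(np.radians(p["vfov"]/2)); uv=np.atleast_2d(uv).astype(float)
    K=np.array([[f,0,p["cx"]],[0,f,p["cy"]],[0,0,1]])
    x=cv2.undistortPoints(uv[:,None],K,np.array([p["k1"],0,0,0,0.]))[:,0]
    d=np.c_[x[:,0],-x[:,1],-np.ones(len(x))]@p["T"][:3,:3].T
    return p["T"][:3,3],d
def plane(n,uv,z):
    o,d=rays(n,uv); return o+d*((z-o[2])/d[:,2])[:,None]
def tri(ut,us):
    o1,a=rays("top",ut); o2,b=rays("scene",us); out=[]
    for i in range(len(a)):
        s=np.linalg.lstsq(np.c_[a[i],-b[i]],o2-o1,rcond=None)[0]
        p,q=o1+a[i]*s[0],o2+b[i]*s[1]; out.append([*((p+q)/2),np.linalg.norm(p-q)])
    return np.array(out)
def rect(xy):
    c,s,a=cv2.minAreaRect(np.float32(xy[:,:2])*1000); 
    if s[0]>s[1]: s=s[::-1]; a+=90
    return np.round(c,1),np.round(s,1),round((a-90+90)%180-90,1)  # yaw of long side(y axis) minus 90
E
python3 - <<'E'
from h import *
I={n:cv2.imread(f"pics/{n}0.png") for n in P}
C={}
for n in P:
    h=cv2.cvtColor(I[n],cv2.COLOR_BGR2HSV)
    m=((h[...,0]>100)&(h[...,0]<125)&(h[...,1]>130)&(h[...,2]>70)).astype(np.uint8)
    m[:130]=0; m[270 if n=="top" else 330:]=0
    m=cv2.morphologyEx(m,cv2.MORPH_CLOSE,np.ones((9,9)))
    for c in cv2.findContours(m,0,1)[0]:
        if cv2.contourArea(c)<150: continue
        hull=cv2.convexHull(c)[:,0]; b=cv2.minAreaRect(hull)
        M=cv2.moments(hull); cen=(M["m10"]/M["m00"],M["m01"]/M["m00"])
        C.setdefault(n,[]).append(cen)
        w=plane(n,hull,.012); print(n,np.round(cen),"rim-plane rect",rect(w))
# two view heights of rim centres
for ct in C["top"]:
    best=min(C["scene"],key=lambda cs:tri(ct,cs)[0,3]+np.linalg.norm(plane("top",ct,.01)-plane("scene",cs,.01)))
    print(np.round(ct),np.round(tri(ct,best)*1000,1))
W={"top":[(193,133),(232,133),(283,133),(195,187)],"scene":[(236,150),(268,165),(312,190),(185,185)]}
for n in P:
    T=[]
    for x,y in W[n]:
        t=cv2.resize(I[n][y:y+50,x:x+66],(396,296),interpolation=cv2.INTER_CUBIC); 
        for k in range(0,396,60): t[:5,k]=(0,0,255)
        for k in range(0,296,60): t[k,:5]=(0,0,255)
        T.append(cv2.copyMakeBorder(t,2,2,2,2,0,value=(255,0,255)))
    cv2.imwrite(f"pics/{n}z.png",np.vstack([np.hstack(T[:2]),np.hstack(T[2:])]))
E
```

```text
Traceback (most recent call last):
KeyError: 'top'
```

```bash
cat > m.py <<'E'
from h import *
I={n:cv2.imread(f"pics/{n}0.png") for n in P}
C={}
seeds={"top":[(184,162),(186,221),(320,221),(362,218)],"scene":[(228,160),(185,192),(304,267),(356,296)]}
for n in P:
    h=cv2.cvtColor(I[n],cv2.COLOR_BGR2HSV)
    m=((h[...,0]>98)&(h[...,0]<128)&(h[...,1]>110)).astype(np.uint8)
    for nm,(x,y) in zip(("square","thin","wide","long"),seeds[n]):
        R=44; q=np.zeros_like(m); q[y-R:y+R,x-R:x+R]=m[y-R:y+R,x-R:x+R]
        q=cv2.dilate(q,np.ones((5,5))); k,lab=cv2.connectedComponents(q)
        ids=[lab[yy,xx] for yy in range(y-30,y+31) for xx in range(x-30,x+31) if lab[yy,xx]]
        d=lab==max(set(ids),key=ids.count)
        pts=np.argwhere(d&(m>0))[:,::-1].astype(np.int32)
        hull=cv2.convexHull(pts)[:,0]
        w=plane(n,hull,.012); r=rect(w); print(n,nm,len(pts),r)
        # pixel of the rim rectangle's centre, from the opposite corners' crossing
        M=cv2.moments(hull); C[n,nm]=(M["m10"]/M["m00"],M["m01"]/M["m00"])
for nm in("square","thin","wide","long"): print(nm,"two-view",np.round(tri(C["top",nm],C["scene",nm])*1000,1))
W={"top":[(193,133),(232,133),(283,133),(195,187)],"scene":[(236,150),(268,165),(312,190),(185,185)]}
for n in P:
    T=[]
    for x,y in W[n]:
        t=cv2.resize(I[n][y:y+50,x:x+66],(396,300),interpolation=cv2.INTER_CUBIC)
        for k in range(0,396,60): t[:5,k]=(0,0,255)
        for k in range(0,300,60): t[k,:5]=(0,0,255)
        T.append(t)
    cv2.imwrite(f"pics/{n}z.png",np.vstack([np.hstack(T[:2]),np.hstack(T[2:])]))
E
python3 m.py
```

```text
top square 147 (array([654.7, 235.5]), array([ 60.4, 113.2]), -4.4)
top thin 153 (array([440.3, 227.1]), array([77.3, 97.9]), 10.3)
top wide 174 (array([ 432.9, -247.2]), array([ 86.9, 128.3]), -10.6)
top long 218 (array([ 443.2, -394.8]), array([ 72.5, 186.4]), -8.2)
scene square 12 (array([595.2, 242.5]), array([ 6.2, 42.9]), 83.6)
scene thin 9 (array([481.2, 229.3]), array([ 5.7, 60.3]), -83.1)
scene wide 82 (array([ 427. , -260.8]), array([ 71.4, 133.6]), -3.9)
scene long 52 (array([ 370.4, -386.6]), array([51.1, 68.6]), 82.0)
square two-view [[640.2 255.4 -13.1  50.7]]
thin two-view [[451.  211.7  34.8  35.4]]
wide two-view [[ 435.6 -252.1   -4.9    4.3]]
long two-view [[ 426.1 -393.5  -48.7   57.2]]
```

View pics/topz.png

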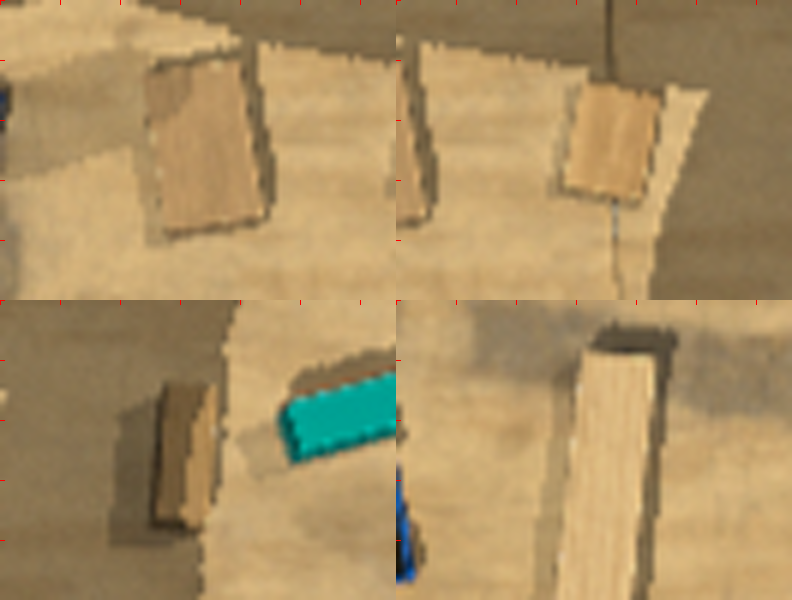

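View pics/scenez.png

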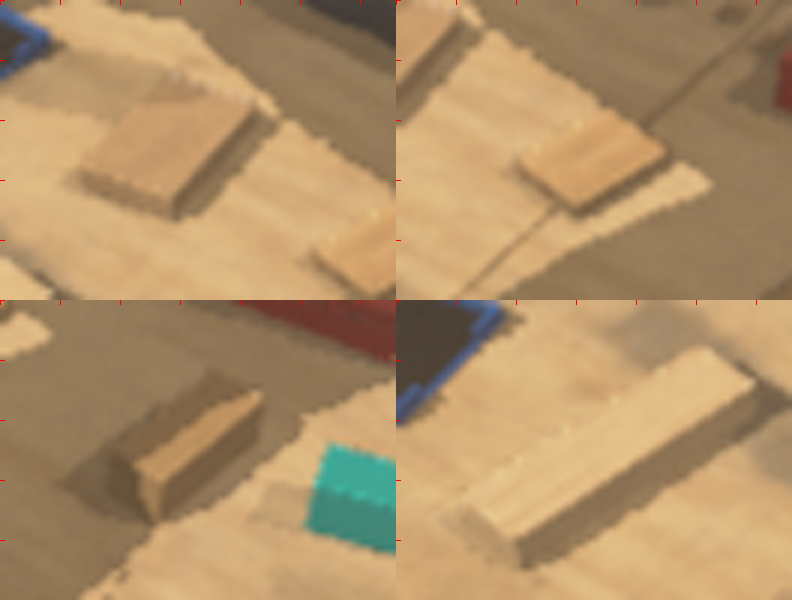

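The tiles show each block's top face: wide in tile 1, thin in tile 2, square in tile 3 (left half shadowed), long in tile 4. I read the four corners in both views and triangulate.

```bash
cat > b.py <<'E'
from h import *
g=lambda o,p:np.array(o)+(np.array(p)+.5)/6-.5
T={"wide":g((193,133),[(148,72),(240,56),(264,211),(167,231)]),"thin":g((232,133),[(182,85),(264,95),(249,202),(169,188)]),
"square":g((283,133),[(164,83),(217,86),(205,228),(156,218)]),"long":np.array([(225.8,194.9),(237.8,195.8),(233.8,241.9),(220.8,241.3)])}
S={"wide":g((236,150),[(165,73),(258,108),(172,203),(80,172)]),"thin":g((268,165),[(208,108),(272,152),(182,208),(122,163)]),
"square":g((312,190),[(208,70),(264,93),(163,185),(112,152)]),"long":g((185,185),[(312,47),(358,83),(122,240),(55,207)])}
def ax(w): # centre, width, length, yaw of length axis from world x (deg)
    c=w.mean(0); L=(w[0]+w[1]-w[2]-w[3])/2; W=(w[1]+w[2]-w[0]-w[3])/2
    return np.round([*c[:2]*1000,np.linalg.norm(W[:2])*1e3,np.linalg.norm(L[:2])*1e3,np.degrees(np.arctan2(L[1],L[0]))],1)
for k,z in dict(wide=.018,thin=.012,square=.032,long=.022).items():
    t=tri(T[k],S[k]); print(k,"z",np.round(t[:,2]*1000),"gap",np.round(t[:,3]*1000)); print("  tri",ax(t[:,:3]),"top",ax(plane("top",T[k],z)),"scene",ax(plane("scene",S[k],z)))
# trays in the scene view
h=cv2.imread("pics/scene0.png").astype(int); m=((h[...,0]-h[...,2]>25)).astype(np.uint8)
for nm,(x,y),tc in zip(("square","thin","wide","long"),[(228,160),(185,192),(304,267),(356,296)],[(654.7,235.5),(440.3,227.1),(432.9,-247.2),(443.2,-394.8)]):
    R=42; q=m*0; q[y-R:y+R,x-R:x+R]=m[y-R:y+R,x-R:x+R]
    pts=np.argwhere(q)[:,::-1].astype(np.float64); w=plane("scene",pts,.012)
    w=w[np.linalg.norm(w[:,:2]*1000-tc,axis=1)<{"long":105,"wide":85,"square":70,"thin":70}[nm]]
    print("tray",nm,len(w),rect(w))
E
python3 b.py
```

```text
wide z [19. 11. 10. 10.] gap [7. 4. 4. 3.]
  tri [671.9  80.5  58.3  96.8   7.8] top [672.1  78.7  57.6  98.7   7.3] scene [664.5  77.1  60.8 100.2  10.1]
thin z [ 9.  8. 10.  8.] gap [1. 2. 3. 1.]
  tri [672.1 -68.8  49.   67.2  -9.1] top [671.6 -69.   49.5  66.4  -8.8] scene [668.4 -70.5  48.   67.4  -9.4]
square z [28. 32. 27. 28.] gap [4. 2. 2. 1.]
  tri [ 657.1 -231.8   31.2   84.1   -5.8] top [ 656.7 -231.7   30.6   85.8   -6.8] scene [ 653.4 -232.8   30.9   84.3   -4.5]
long z [17. 19. 21. 14.] gap [1. 4. 1. 6.]
  tri [447.3  70.3  43.8 162.9  -6. ] top [447.8  69.3  43.4 161.4  -5.8] scene [443.3  67.5  40.2 163.2  -6.1]
tray square 82 (array([648.1, 229.6]), array([ 63.4, 117.5]), -8.0)
tray thin 132 (array([435. , 222.4]), array([ 81.1, 104.8]), 11.0)
tray wide 241 (array([ 426.9, -250.7]), array([ 90. , 132.4]), -10.6)
tray long 402 (array([ 441.3, -362.8]), array([142.3, 191.5]), -8.1)
```

All dimensions agree with the listed sizes: top-view tray rims are within about 2 mm, and block two-view heights are within about 8 mm of the listed ones. The wide block goes first.

```bash
cat > go.py <<'E'
import sys,numpy as np
from station import bot
s=bot.read_state(); p=s["position"]*1000; y=s["eef_rot"][2]
R=np.array([[np.cos(y),np.sin(y)],[np.sin(y),-np.cos(y)]])
print("at",p.round(1),"yaw",np.degrees(y).round(1),"q",s["qpos"].round(2),"t",s["t"])
for a in sys.argv[1:]:
    X,Y,Z,W=map(float,a.split(",")); d=R.T@(np.array([X,Y])-p[:2])
    w=(np.radians(W)-y+np.pi)%(2*np.pi)-np.pi
    print(a,"->",d.round(1),"dz",(p[2]-Z).round(1),"spin",round(-w,3))
E
python3 go.py 669.5,78,110,188 669.5,78,5,188
```

```text
at [221.7 557.  230.5] yaw 158.3 q [ 1.19  0.31 -0.05  1.21 -0.    1.57] t 0.1
669.5,78,110,188 -> [-593.2 -279.4] dz 120.5 spin -0.518
669.5,78,5,188 -> [-593.2 -279.4] dz 225.5 spin -0.518
```

>>> {"name": "drive_tool", "arguments": {"increments": [-593, -279, 120, -0.518, -593, -279, 120, -0.518, -593, -279, 120, -0.518, -593, -279, 120, -0.518, -593, -279, 120, -0.518, -593, -279, 120, -0.518, -593, -279, 120, -0.518, -593, -279, 120, -0.518, -593, -279, 120, -0.518, -593, -279, 120, -0.518, -593, -279, 120, -0.518, -593, -279, 120, -0.518, -593, -279, 120, -0.518, -593, -279, 120, -0.518, -593, -279, 120, -0.518, -593, -279, 120, -0.518, -593, -279, 120, -0.518, -593, -279, 120, -0.518], "grip": 1}}

```text
t: 1.9
position: [0.669, 0.0802, 0.1117]
eef_rot: [3.141, 0.0, -3.001]
force: [0.0, 0.6, -0.3]
finger_gap: 0.999
finger_force: 0.0
```

```bash
python3 go.py 669.5,78,30,188  669.5,78,3,188
```

```text
at [669.   80.2 111.7] yaw -171.9 q [ 0.12  0.51 -0.03  1.03  0.   -0.02] t 1.9
669.5,78,30,188 -> [-0.2 -2.2] dz 81.7 spin 0.001
669.5,78,3,188 -> [-0.2 -2.2] dz 108.7 spin 0.001
```

>>> {"name": "drive_tool", "arguments": {"increments": [0, -2, 45, 0, 0, -2, 80, 0, 0, -2, 100, 0, 0, -2, 107, 0, 0, -2, 109, 0, 0, -2, 109, 0]}}

```text
t: 2.5
position: [0.6707, 0.0775, 0.0035]
eef_rot: [3.142, 0.002, -3.002]
force: [-0.3, -0.6, 0.4]
finger_gap: 0.999
finger_force: 0.0
```

>>> {"name": "drive_tool", "arguments": {"increments": [0, 0, 0, 0, 0, 0, 0, 0, 0, 0, 0, 0, 0, 0, 0, 0, 0, 0, 0, 0, 0, 0, 0, 0], "grip": 0}}

```text
t: 3.1
position: [0.6714, 0.0772, 0.0044]
eef_rot: [3.141, 0.003, -3.002]
force: [-1.0, 1.1, 6.0]
finger_gap: 0.68
finger_force: 64.9
```

```bash
python3 go.py 669.5,78,100,188  430.5,-249,100,169.4 430.5,-249,7,169.4
```

```text
at [671.4  77.2   4.4] yaw -172.0 q [ 0.11  0.61 -0.13  0.82  0.   -0.02] t 3.1
669.5,78,100,188 -> [1.8 1.1] dz -95.6 spin -0.0
430.5,-249,100,169.4 -> [ 283.8 -289.6] dz -95.6 spin 0.324
430.5,-249,7,169.4 -> [ 283.8 -289.6] dz -2.6 spin 0.324
```

>>> {"name": "drive_tool", "arguments": {"increments": [0, 0, -40, 0, 0, 0, -90, 0, 284, -290, -96, 0.324, 284, -290, -96, 0.324, 284, -290, -96, 0.324, 284, -290, -96, 0.324, 284, -290, -96, 0.324, 284, -290, -96, 0.324, 284, -290, -96, 0.324, 284, -290, -96, 0.324, 284, -290, -96, 0.324, 284, -290, -96, 0.324, 284, -290, -96, 0.324, 284, -290, -96, 0.324]}}

```text
t: 4.5
position: [0.4299, -0.2486, 0.0984]
eef_rot: [3.141, 0.0, 2.959]
force: [0.2, 0.2, -0.3]
finger_gap: 0.679
finger_force: 64.7
```

```bash
python3 go.py 430.5,-249,7,169.4
python3 - <<'E'
from h import *
for n in P:
    im=eyes.read_camera(n)[...,::-1]; cv2.imwrite(f"pics/{n}1.png",im)
a=cv2.imread("pics/scene1.png")[190:340,230:430]; cv2.imwrite("pics/s1.png",cv2.resize(a,None,fx=4,fy=4,interpolation=cv2.INTER_CUBIC))
E
```

```text
at [ 429.9 -248.6   98.4] yaw 169.5 q [-0.52  0.22 -0.49  0.86  0.   -0.34] t 4.5
430.5,-249,7,169.4 -> [-0.6 -0.2] dz 91.4 spin 0.002
```

View pics/s1.png

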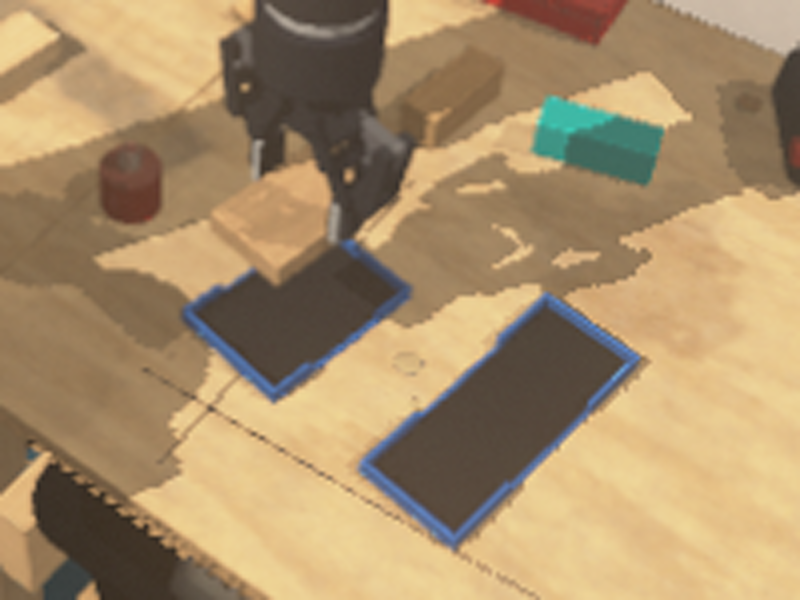

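The picture shows the wide block held level at (275,225), above its tray at (297,320). I lower it.

>>> {"name": "drive_tool", "arguments": {"increments": [0, 0, 45, 0, 0, 0, 75, 0, 0, 0, 85, 0, 0, 0, 89, 0, 0, 0, 91, 0, 0, 0, 91, 0]}}

```text
t: 5.2
position: [0.43, -0.25, 0.0083]
eef_rot: [-3.141, 0.002, 2.957]
force: [0.2, 0.4, 0.1]
finger_gap: 0.68
finger_force: 64.6
```

>>> {"name": "drive_tool", "arguments": {"increments": [0, 0, 0, 0, 0, 0, 0, 0, 0, 0, 0, 0, 0, 0, 0, 0, 0, 0, 0, 0], "grip": 1}}

```text
t: 5.7
position: [0.429, -0.2497, 0.0075]
eef_rot: [-3.142, 0.0, 2.957]
force: [-0.1, 0.1, -0.9]
finger_gap: 0.998
finger_force: 0.0
```

>>> {"name": "drive_tool", "arguments": {"increments": [0, 0, -20, 0, 0, 0, -60, 0, 0, 0, -100, 0, 0, 0, -110, 0, 0, 0, -110, 0]}}

```text
t: 6.2
position: [0.4304, -0.2505, 0.1192]
eef_rot: [-3.14, 0.004, 2.957]
force: [-0.2, -0.2, -0.8]
finger_gap: 1.002
finger_force: 0.0
```

```bash
python3 go.py 654.5,-232.5,110,174 654.5,-232.5,9,174
```

```text
at [ 430.4 -250.5  119.2] yaw 169.4 q [-0.53  0.2  -0.47  0.9  -0.   -0.34] t 6.2
654.5,-232.5,110,174 -> [-217.    58.9] dz 9.2 spin -0.08
654.5,-232.5,9,174 -> [-217.    58.9] dz 110.2 spin -0.08
```

>>> {"name": "drive_tool", "arguments": {"increments": [-217, 59, 9, -0.08, -217, 59, 9, -0.08, -217, 59, 9, -0.08, -217, 59, 9, -0.08, -217, 59, 9, -0.08, -217, 59, 9, -0.08, -217, 59, 9, -0.08, -217, 59, 9, -0.08, -217, 59, 50, -0.08, -217, 59, 85, -0.08, -217, 59, 105, -0.08, -217, 59, 110, -0.08, -217, 59, 110, -0.08], "grip": 0.62}}

```text
t: 7.5
position: [0.6516, -0.2316, 0.0069]
eef_rot: [3.141, -0.002, 3.036]
force: [0.2, -0.1, 0.9]
finger_gap: 0.625
finger_force: 0.0
```

>>> {"name": "drive_tool", "arguments": {"increments": [0, 0, 0, 0, 0, 0, 0, 0, 0, 0, 0, 0, 0, 0, 0, 0, 0, 0, 0, 0], "grip": 0}}

```text
t: 8.0
position: [0.6545, -0.2321, 0.0095]
eef_rot: [-3.141, 0.003, 3.037]
force: [-1.5, 0.6, 6.6]
finger_gap: 0.36
finger_force: 60.2
```

```bash
python3 go.py 652,234,110,175.3
python3 - <<'E'
from h import *
a=np.ascontiguousarray(eyes.read_camera("top")[135:255,255:400,::-1])
b=np.ascontiguousarray(eyes.read_camera("scene")[180:330,240:420,::-1])
cv2.imwrite("pics/s2.png",np.hstack([cv2.resize(a,(400,330),interpolation=2),cv2.resize(b,(396,330),interpolation=2)]))
E
```

```text
at [ 654.5 -232.1    9.5] yaw 174.0 q [-0.34  0.63 -0.08  0.86 -0.   -0.24] t 8.0
652,234,110,175.3 -> [ 51.3 463.3] dz -100.5 spin -0.023
```

View pics/s2.png

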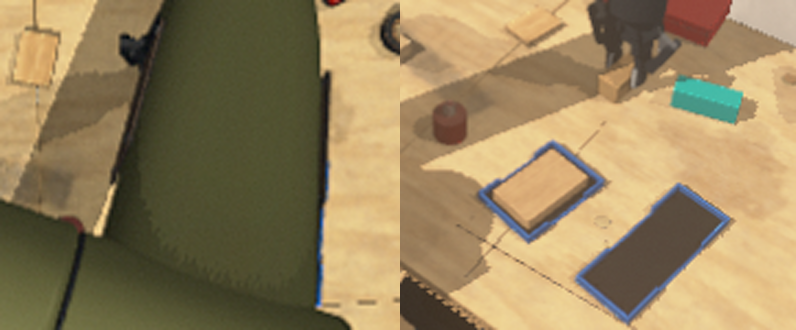

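The right half shows the wide block inside its tray rim at (545,190), and the gripper closed on the square block at (615,80). I carry it over to its tray.

>>> {"name": "drive_tool", "arguments": {"increments": [0, 0, -45, 0, 0, 0, -95, 0, 51, 463, -100, -0.023, 51, 463, -100, -0.023, 51, 463, -100, -0.023, 51, 463, -100, -0.023, 51, 463, -100, -0.023, 51, 463, -100, -0.023, 51, 463, -100, -0.023, 51, 463, -100, -0.023, 51, 463, -100, -0.023, 51, 463, -100, -0.023, 51, 463, -100, -0.023, 51, 463, -100, -0.023, 51, 463, -100, -0.023]}}

```text
t: 9.6
position: [0.6509, 0.2327, 0.1074]
eef_rot: [-3.141, -0.0, 3.058]
force: [0.2, 0.1, -0.5]
finger_gap: 0.365
finger_force: 59.7
```

```bash
python3 go.py 652,234,12.5,175.3
```

```text
at [650.9 232.7 107.4] yaw 175.2 q [ 0.34  0.55  0.02  1.04 -0.    0.43] t 9.6
652,234,12.5,175.3 -> [-1.   1.4] dz 94.9 spin -0.001
```

>>> {"name": "drive_tool", "arguments": {"increments": [0, 1, 45, 0, 0, 1, 78, 0, 0, 1, 90, 0, 0, 1, 94, 0, 0, 1, 96, 0, 0, 1, 96, 0]}}

```text
t: 10.2
position: [0.6517, 0.2344, 0.0129]
eef_rot: [3.141, 0.001, 3.058]
force: [0.6, 0.8, -0.2]
finger_gap: 0.362
finger_force: 59.8
```

>>> {"name": "drive_tool", "arguments": {"increments": [0, 0, 0, 0, 0, 0, 0, 0, 0, 0, 0, 0, 0, 0, 0, 0, 0, 0, 0, 0], "grip": 0.7}}

```text
t: 10.7
position: [0.6509, 0.2353, 0.0113]
eef_rot: [-3.142, 0.0, 3.06]
force: [0.4, -1.1, -0.5]
finger_gap: 0.701
finger_force: 0.0
```

>>> {"name": "drive_tool", "arguments": {"increments": [0, 0, -20, 0, 0, 0, -60, 0, 0, 0, -90, 0, 0, 0, -100, 0, 0, 0, -100, 0]}}

```text
t: 11.2
position: [0.6522, 0.2358, 0.1132]
eef_rot: [3.14, 0.003, 3.06]
force: [1.0, 0.3, 0.2]
finger_gap: 0.701
finger_force: 0.0
```

```bash
python3 go.py 670,-69.8,110,171 670,-69.8,3,171
```

```text
at [652.2 235.8 113.2] yaw 175.3 q [0.35 0.55 0.03 1.05 0.   0.43] t 11.2
670,-69.8,110,171 -> [ -42.7 -303.1] dz 3.2 spin 0.075
670,-69.8,3,171 -> [ -42.7 -303.1] dz 110.2 spin 0.075
```

>>> {"name": "drive_tool", "arguments": {"increments": [-43, -303, 3, 0.075, -43, -303, 3, 0.075, -43, -303, 3, 0.075, -43, -303, 3, 0.075, -43, -303, 3, 0.075, -43, -303, 3, 0.075, -43, -303, 3, 0.075, -43, -303, 3, 0.075, -43, -303, 3, 0.075, -43, -303, 3, 0.075, -43, -303, 45, 0.075, -43, -303, 80, 0.075, -43, -303, 100, 0.075, -43, -303, 105, 0.075, -43, -303, 105, 0.075], "grip": 0.85}}

```text
t: 12.7
position: [0.6684, -0.0689, 0.0057]
eef_rot: [-3.142, -0.002, 2.987]
force: [-0.1, -0.3, 0.3]
finger_gap: 0.851
finger_force: 0.0
```

```bash
python3 go.py 670,-69.8,2,171
python3 - <<'E'
from h import *
a=np.ascontiguousarray(eyes.read_camera("top")[135:255,165:345,::-1])
b=np.ascontiguousarray(eyes.read_camera("scene")[135:255,200:350,::-1])
cv2.imwrite("pics/s3.png",np.hstack([cv2.resize(a,(400,267),interpolation=2),cv2.resize(b,(400,267),interpolation=2)]))
E
```

```text
at [668.4 -68.9   5.7] yaw 171.1 q [-0.1   0.61 -0.14  0.83  0.    0.05] t 12.7
670,-69.8,2,171 -> [-1.7 -0.7] dz 3.7 spin 0.002
```

View pics/s3.png

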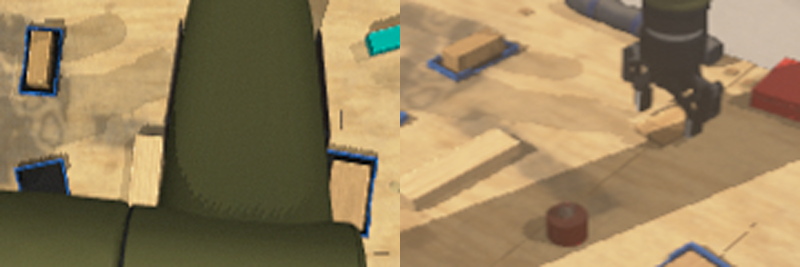

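The square block lies in its tray at left (41,60) and right (475,55), and the fingers straddle the thin block at right (670,115).

>>> {"name": "drive_tool", "arguments": {"increments": [0, 0, 2, 0, 0, 0, 4, 0, 0, 0, 4, 0]}}

```text
t: 13.1
position: [0.6692, -0.0703, 0.0027]
eef_rot: [3.142, 0.001, 2.985]
force: [-0.8, 0.7, 0.1]
finger_gap: 0.851
finger_force: 0.0
```

>>> {"name": "drive_tool", "arguments": {"increments": [0, 0, 0, 0, 0, 0, 0, 0, 0, 0, 0, 0, 0, 0, 0, 0, 0, 0, 0, 0], "grip": 0}}

```text
t: 13.6
position: [0.6695, -0.0704, 0.003]
eef_rot: [-3.142, 0.001, 2.985]
force: [-1.0, 0.2, 6.0]
finger_gap: 0.561
finger_force: 62.1
```

```bash
python3 go.py 438,225.3,110,190.4
```

```text
at [669.5 -70.4   3. ] yaw 171.0 q [-0.1   0.61 -0.14  0.82 -0.    0.05] t 13.6
438,225.3,110,190.4 -> [274.8 255.9] dz -107.0 spin -0.338
```

>>> {"name": "drive_tool", "arguments": {"increments": [0, 0, -30, 0, 0, 0, -75, 0, 0, 0, -107, 0, 275, 256, -107, -0.338, 275, 256, -107, -0.338, 275, 256, -107, -0.338, 275, 256, -107, -0.338, 275, 256, -107, -0.338, 275, 256, -107, -0.338, 275, 256, -107, -0.338, 275, 256, -107, -0.338, 275, 256, -107, -0.338, 275, 256, -107, -0.338, 275, 256, -107, -0.338, 275, 256, -107, -0.338]}}

```text
t: 15.1
position: [0.438, 0.2248, 0.1092]
eef_rot: [-3.141, 0.0, -2.962]
force: [-0.4, 0.2, -0.2]
finger_gap: 0.56
finger_force: 61.8
```

```bash
python3 go.py 438,225.3,6,190.4
```

```text
at [438.  224.8 109.2] yaw -169.7 q [ 0.47  0.2  -0.49  0.88 -0.    0.29] t 15.1
438,225.3,6,190.4 -> [-0.1  0.5] dz 103.2 spin -0.002
```

>>> {"name": "drive_tool", "arguments": {"increments": [0, 0, 45, 0, 0, 0, 80, 0, 0, 0, 95, 0, 0, 0, 100, 0, 0, 0, 103, 0, 0, 0, 103, 0]}}

```text
t: 15.7
position: [0.4382, 0.2255, 0.0068]
eef_rot: [3.141, 0.001, -2.961]
force: [-0.7, -0.1, 0.5]
finger_gap: 0.562
finger_force: 61.8
```

>>> {"name": "drive_tool", "arguments": {"increments": [0, 0, 0, 0, 0, 0, 0, 0, 0, 0, 0, 0, 0, 0, 0, 0, 0, 0, 0, 0], "grip": 0.85}}

```text
t: 16.2
position: [0.4374, 0.2257, 0.0065]
eef_rot: [3.142, 0.0, -2.96]
force: [0.3, 0.3, -0.4]
finger_gap: 0.851
finger_force: 0.0
```

>>> {"name": "drive_tool", "arguments": {"increments": [0, 0, -20, 0, 0, 0, -60, 0, 0, 0, -90, 0, 0, 0, -100, 0, 0, 0, -100, 0]}}

```text
t: 16.7
position: [0.4385, 0.2262, 0.1077]
eef_rot: [3.141, 0.003, -2.96]
force: [-0.1, 0.4, -0.6]
finger_gap: 0.85
finger_force: 0.0
```

```bash
python3 go.py 445.5,68.6,110,174 445.5,68.6,5,174
```

```text
at [438.5 226.2 107.7] yaw -169.6 q [ 0.48  0.2  -0.49  0.87  0.    0.3 ] t 16.7
445.5,68.6,110,174 -> [  21.5 -156.3] dz -2.3 spin 0.286
445.5,68.6,5,174 -> [  21.5 -156.3] dz 102.7 spin 0.286
```

>>> {"name": "drive_tool", "arguments": {"increments": [21.5, -156, -2, 0.286, 21.5, -156, -2, 0.286, 21.5, -156, -2, 0.286, 21.5, -156, -2, 0.286, 21.5, -156, -2, 0.286, 21.5, -156, -2, 0.286, 21.5, -156, -2, 0.286, 21.5, -156, 45, 0.286, 21.5, -156, 80, 0.286, 21.5, -156, 97, 0.286, 21.5, -156, 102, 0.286, 21.5, -156, 102, 0.286]}}

```text
t: 17.9
position: [0.4438, 0.0691, 0.0038]
eef_rot: [-3.141, -0.001, 3.039]
force: [0.3, 0.3, -0.2]
finger_gap: 0.851
finger_force: 0.0
```

>>> {"name": "drive_tool", "arguments": {"increments": [0, 0, 0, 0, 0, 0, 0, 0, 0, 0, 0, 0, 0, 0, 0, 0, 0, 0, 0, 0], "grip": 0}}

```text
t: 18.4
position: [0.4456, 0.0688, 0.0058]
eef_rot: [3.14, 0.003, 3.037]
force: [-1.5, 1.6, 6.4]
finger_gap: 0.509
finger_force: 61.7
```

```bash
python3 go.py 441,-396.2,120,171.8
```

```text
at [445.6  68.8   5.8] yaw 174.0 q [ 0.15  0.26 -0.7   0.61  0.    0.26] t 18.4
441,-396.2,120,171.8 -> [ -44.  -462.9] dz -114.2 spin 0.038
```

>>> {"name": "drive_tool", "arguments": {"increments": [0, 0, -45, 0, 0, 0, -90, 0, 0, 0, -114, 0, -44, -463, -114, 0.038, -44, -463, -114, 0.038, -44, -463, -114, 0.038, -44, -463, -114, 0.038, -44, -463, -114, 0.038, -44, -463, -114, 0.038, -44, -463, -114, 0.038, -44, -463, -114, 0.038, -44, -463, -114, 0.038, -44, -463, -114, 0.038, -44, -463, -114, 0.038, -44, -463, -114, 0.038, -44, -463, -114, 0.038, -44, -463, -114, 0.038]}}

```text
t: 20.1
position: [0.4398, -0.3953, 0.1185]
eef_rot: [3.141, -0.0, 3.001]
force: [0.5, 0.4, -1.2]
finger_gap: 0.512
finger_force: 62.0
```

```bash
python3 go.py 441,-396.2,9,171.8
python3 - <<'E'
from h import *
a=np.ascontiguousarray(eyes.read_camera("top")[135:265,165:405,::-1])
b=np.ascontiguousarray(eyes.read_camera("scene")[135:335,150:420,::-1])
cv2.imwrite("pics/s4.png",np.hstack([cv2.resize(a,(400,217),interpolation=2),cv2.resize(cv2.resize(b,(400,296),interpolation=2),(400,217),interpolation=3)]))
E
```

```text
at [ 439.8 -395.3  118.5] yaw 171.9 q [-0.73  0.36 -0.24  0.97  0.   -0.59] t 20.1
441,-396.2,9,171.8 -> [-1.3 -0.7] dz 109.5 spin 0.002
```

View pics/s4.png

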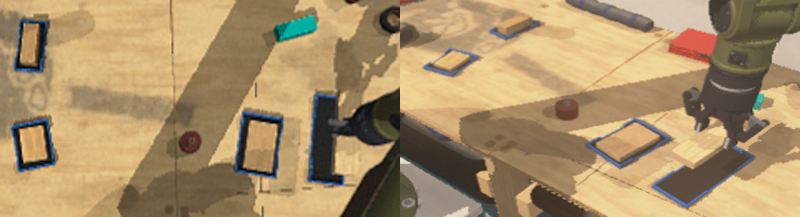

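The other three blocks lie in their trays at left (32,45), (33,145) and (260,143). The long block is held above its tray at right (700,155). I lower it.

>>> {"name": "drive_tool", "arguments": {"increments": [-1, 0, 45, 0, -1, 0, 85, 0, -1, 0, 103, 0, -1, 0, 108, 0, -1, 0, 110, 0, -1, 0, 110, 0]}}

```text
t: 20.8
position: [0.4405, -0.3961, 0.0091]
eef_rot: [3.141, -0.0, 3.0]
force: [-0.1, -1.0, -1.2]
finger_gap: 0.511
finger_force: 62.0
```

>>> {"name": "drive_tool", "arguments": {"increments": [0, 0, 0, 0, 0, 0, 0, 0, 0, 0, 0, 0, 0, 0, 0, 0, 0, 0, 0, 0], "grip": 0.85}}

```text
t: 21.3
position: [0.4407, -0.397, 0.0084]
eef_rot: [-3.142, 0.0, 2.999]
force: [0.0, 0.2, 0.3]
finger_gap: 0.85
finger_force: 0.0
```

>>> {"name": "drive_tool", "arguments": {"increments": [0, 0, -20, 0, 0, 0, -60, 0, 0, 0, -100, 0, 0, 0, -130, 0, 100, 150, -180, 0, 100, 150, -180, 0, 100, 150, -180, 0, 100, 250, -180, 0, 100, 250, -180, 0, 100, 250, -180, 0, 100, 250, -180, 0]}}

```text
t: 22.4
position: [0.3768, -0.1323, 0.1888]
eef_rot: [3.141, 0.001, 3.003]
force: [0.0, -0.2, 1.3]
finger_gap: 0.85
finger_force: 0.0
```

Run:
```python
from h import *
for n,(x,y,w,hh) in {"top":(130,130,270,135),"scene":(130,135,300,205)}.items():
    a=np.ascontiguousarray(eyes.read_camera(n)[y:y+hh,x:x+w,::-1]); cv2.imwrite(f"pics/f_{n}.png",cv2.resize(a,(800,int(800*hh/w)) if n=="top" else (700,478),interpolation=2))
```

```text
(no output)
```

View pics/f_top.png

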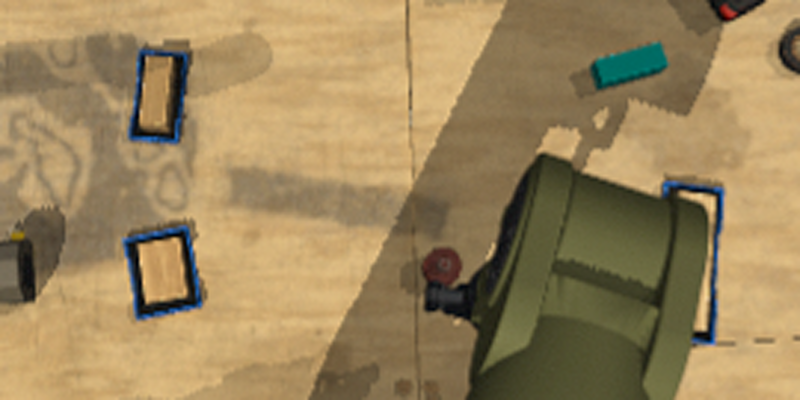

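View pics/f_scene.png

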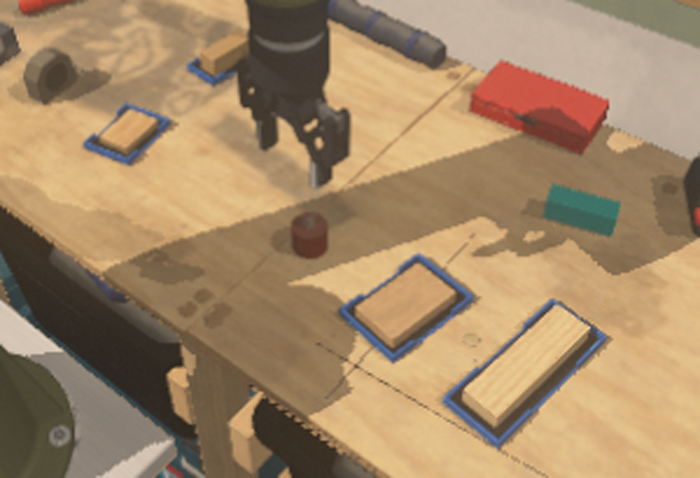

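All four blocks lie flat inside their trays in the scene view: thin (132,130), square (222,55), wide (407,300), long (527,365). The hole saw (310,235) and tape measure (50,75) still stand where they were, and the arm is clear.

```bash
python3 -c "
from station import bot; print(bot.sign_off())"
```

```text
the job is handed in; nothing more can be done
None
```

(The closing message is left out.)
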